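# Screw down the battery cover of a shop clock

## Task

The clock lying face down has a fresh set of cells: shut its white battery cover, then drive the cover's brass screw clockwise until it is fully home, using the red cross-head screwdriver and keeping its bit pushed down in the cross while it turns. Then hang the red screwdriver upright in the empty hole of the tool stand. Do not turn the screw with the fingers, and leave the other tools and the shop's pieces where they stand.

Things in the scene. Friction and masses are not known exactly. Their poses are not given: they have to be found in the camera images.
- clock: dark wooden table clock lying face down, fixed: a block 130 (x) x 170 (y) x 50 mm high; origin under its centre, z up. Its back (top face, z = 50 mm) has a battery bay with a white hinged cover. The hinge line runs along the clock's y at clock x = +45 mm, z = 50 mm; the shut cover runs from there 72 mm towards -x and is 84 mm wide in y, centred.
- cover (a joint): angle of the battery cover, rad: 0 = shut flat on the clock's back, grows as its free (-x) edge rises, at most 1.3. The white cover is an 8 mm thick plate; a light friction hinge holds it wherever it is left, a push of 1 to 2 N closes it.
- cover_hinge (a point): middle of the hinge line, at the cover's underside. Axes turn with the cover: -x points from the hinge to its free edge, y along the hinge, z out of its outer face.
- cover_press (a point): grey ribbed thumb patch (22 x 24 mm) on the cover's outer face, 54 mm from the hinge line and 22 mm to the +y side of the cover's middle; same axes as cover_hinge. Push here to shut the cover.
- screw_turn (a joint): turn of the captive cross-head screw, rad, clockwise seen from above: 3.0 = fully home (a hard stop), starts between 0 and 0.8. Quick thread: it sinks 1.5 mm per rad and its rim stands 4.5 mm proud of the cover at 0, flush at 3.0. It resists turning with about 0.06 N m and pushing alone does not turn it. Past about 2.2 a tongue on its shank catches under the clock's back and locks the cover; with the cover open, leave the screw unturned or the tongue stops it from shutting.
- screw: the brass screw in the cover, head 28 mm across with a dark-floored cross recess 6 mm deep, four arms 6.6 mm wide reaching 12 mm from the axis. Origin: centre of the recess floor; z along the axis, outwards (straight up when the cover is shut); x and y along the arms of the cross. With the cover shut it lies 54 mm from the hinge line towards -x and 20 mm to the -y side of the cover's middle; origin 56.5 mm above the table at turn 0, 52 mm at turn 3.0.
- screw_cross (a point): centre of the recess mouth, 6 mm above the origin of screw, same axes.
- driver: red-handled cross-head screwdriver, 145 mm long, 110 g, starting upright in one of the stand's holes. Origin: end of the bit, z up along the shank to the handle, x and y along the blades of the cross bit and square to the handle's faces. Bit: two crossed blades, each 13 mm across and 2.4 mm thick, 10 mm long; round shank 8 mm thick up to z = 60 mm; black collar 34 mm across at z = 60 to 66 mm; square handle 26 x 26 mm from z = 66 to 145 mm.
- driver_grip (a point): a point on the driver's axis in the handle, 120 mm above the end of the bit; same axes. In its hole the driver can shift about 4 mm sideways, so fingers that close on the handle centre it between them.
- stand: pale wooden tool stand, fixed: 62 (x) x 216 (y) x 70 mm high, origin under its centre, z up. Three square through-holes 21 x 21 mm in a row along y, 72 mm apart; a tool hangs in its hole with its collar resting on the top, its bit end then 10 mm above the table.
- stand_hole0 (a point): centre of the mouth of hole 0 on the stand's top, at stand y = -72 mm
- stand_hole1 (a point): centre of the mouth of hole 1 on the stand's top, at stand y = 0 mm
- stand_hole2 (a point): centre of the mouth of hole 2 on the stand's top, at stand y = 72 mm
- flat_driver: yellow-handled flat-blade screwdriver, otherwise the same shape as the driver, in another hole; leave alone. Origin at its lower end.
- awl: dark wooden-handled awl, same size, in another hole; leave alone. Origin at its lower end.
- candlestick: brass candlestick, 135 high, 54 across the foot (mm); a bystander, leave alone. Origin under its centre.
- vase: green glass vase with a narrow neck, 112 high, 56 across (mm); a bystander, leave alone. Origin under its centre.
- dog: white-and-tan pottery spaniel, 77 high, foot 46 x 36 (mm); a bystander, leave alone. Origin under its centre.
- mug: blue mug, 85 high, 76 across plus a handle on its own +y side (mm); a bystander, leave alone. Origin under its centre.
- jar: terracotta jar with a brass cap, 100 high, 68 across (mm); a bystander, leave alone. Origin under its centre.
- bowl: white bowl, 45 high, 110 across (mm); a bystander, leave alone. Origin under its centre.
Mind the look-alikes: they are no part of the job. Of the things like the driver, leave any that is green or purple; of the rest the larger one is meant.

How it is judged (in metres and radians):
On the way, in this order (a step that is already met when the one before it is completed fails the run):
1. the cover is shut, the screw not yet driven (value of joint cover below 0.04 rad and value of joint screw_turn below 1.2 rad), for 0.1 s.
2. the screw is being turned with the red driver's bit seated and pressed in its cross, the cover shut (value of joint cover below 0.04 rad and z of driver in the frame of screw below 0.0025 m and distance between driver and screw below 0.005 m and angle between driver's own z axis and vertical below 0.15 rad and contact force between driver and screw above 1 N and velocity of joint screw_turn above 0.05 rad/s), for 0.2 s.
3. the screw is home with the driver's bit still seated and pressed in its cross (value of joint cover below 0.04 rad and value of joint screw_turn above 2.88 rad and z of driver in the frame of screw below 0.0025 m and distance between driver and screw below 0.005 m and angle between driver's own z axis and vertical below 0.15 rad and contact force between driver and screw above 1 N), for 0.2 s.
At the end, for the whole second after the job is handed in: The cover is shut (within 0.04 rad), the screw is home (turn above 2.88 of 3.0 rad), and the red driver hangs at rest in a hole of the stand: within 8 mm of a hole's centre, its collar down on the top (bit end less than 14 mm above the table), upright within 0.12 rad (value of joint cover below 0.04 rad and value of joint screw_turn above 2.88 rad and (horizontal distance between driver and stand_hole0 below 0.008 m or horizontal distance between driver and stand_hole1 below 0.008 m or horizontal distance between driver and stand_hole2 below 0.008 m) and height (world z) of driver below 0.014 m and angle between driver's own z axis and vertical below 0.12 rad and linear speed of driver below 0.02 m/s); the robot touches nothing.
It fails at once if the fingers touch the screw (contact force between the fingers and screw above 2 N).
It fails at once if the yellow driver or the awl is moved or pulled out (distance of any of flat_driver, awl from where it was at the start of the episode above 0.02 m).
It fails at once if a bystander is shoved (distance of any of candlestick, vase, dog, mug, jar, bowl from where it was at the start of the episode above 0.025 m).
It fails at once if a bystander is tipped (angle between any of candlestick, vase, dog, mug, jar, bowl's own z axis and vertical above 0.35 rad).
It also fails if it takes over 72 s, if anything falls off the work surface, if the arm or the gripper's body presses on something with over 40 N, if the wrist force passes 120 N, or if a joint passes its speed limit or range.

## Robot

A 6-joint arm with a two-finger parallel gripper is mounted at the origin on the work surface. World frame = base frame: x ahead of the robot, y to its left, z up, the work surface at z = 0. Lengths are in mm, angles in degrees, forces in N, time in s.
With the tool pointing down it reaches from about 350 to 850 mm from the base axis. Payload 8.1 kg.
Tool frame: the origin (TCP) lies on the centre line of the jaws, within the pads' length; the fingertips stand 19 mm ahead of it and the grasp point (between the pads) is the TCP; z points along the fingers, y is the line along which they close (so a half turn about z gives the same grasp; the last joint's range is limited). The gripper opens to 85 mm and grips with 20 to 120 N. Pads are 22 mm wide; open, the fingers measure 114 mm over their backs; the gripper's body (76 mm by 85 mm) begins 54 mm behind the grasp point. The pads swing forward as they close: fully open they stand 13 mm farther back than shut.
Start: joints at [70.852, 7.471, 85.268, -0, 87.261, -4.893], TCP at [147.722, 581.536, 250.292] pointing down, gripper open.
Joint ranges: [-169.43, 169.43], [-51.17, 129.36], [1.28, 143.12], [-76.62, 256.62], [0, 156.53], [-152.29, 152.29]. Speed limits (degrees/s): [136.94, 136.94, 159.86, 180, 180, 180].

## Interface

Orientations are given as [roll, pitch, yaw] about the fixed x, y, z axes, in that order (R = Rz(yaw) Ry(pitch) Rx(roll)).
In Python, from bench import r gives the robot as it stands. The module is installed in compiled form; this text tells all that it offers.
- The arm moves only by the tool servo_tool, never from a script. Its arguments are lists of equal length, an entry for each row: "fingers": the finger opening in m, from 0 to 0.0854; "linear": the shift along the tool's x, y, z in m, a list of three; "rotation": the turn, a rotation vector about the tool's x, y, z in degrees, a list of three. A call has 1 to 10 rows; each row is the pose to reach, as a shift and turn from the pose commanded when the call began, along the tool's axes at that moment; what a row does not reach only later rows make up. A row lasts 1/10 s, in which the tool goes at most 50 mm and 8.59 degrees, less where a joint would pass 70% of its speed; a pose out of reach is approached as far as the arm can. A call with a gripper value outside its range is refused whole. The fingers move at their own pace and stop on an object; "force" is the grip in N (left out, the last holds). Time passes only in rows, so rows that repeat a pose let the fingers close. It gives the time, the measured TCP pose, the force, the opening and the grip force at its end, in the units of the state.
- r.sense(): the state, without advancing time (a new reading comes with each control period).
- r.snapshot(name): name is "side" or "top"; returns a dict with "frame" (400x640x3 uint8, red, green, blue), "fx", "fy", "cx", "cy" (pixels), "camera_from_world" (4x4, takes a point from world to camera coordinates). Camera axes: x right, y up, looking along -z (the intrinsics and any distortion apply to the point x, -y, -z); pixel columns grow to the right and rows downward; lengths in mm; the calibration is good to about 2 mm. A picture is of the moment at which its call begins. There is no depth.
- r.hand_in(): hands the job in; it is judged then, once.
The state is a dict: "time": time; "joint_pos": joint angles; "qd": joint speeds; "joint_efforts": joint torques, N m; "tool_pos": TCP position; "tcp_rot": TCP orientation; "ft_force": force on the tool from outside, world axes, zero at the start; "wrist_torque": the same for the moment, N m; "finger_gap": finger opening in mm; "grip_force": force on a finger pad.
Only numpy, scipy, OpenCV 4.12 (cv2) and the standard library are available. Lean on these libraries where they do the work, as an engineer would, in place of code of your own. Each camera call takes 0.05 s, during which the arm holds its last target. There are 200 camera calls.

## Working session

There is one attempt and no reset: what is moved stays moved. The work goes in short steps, Python scripts to look and compute and a tool call to move; the robot and the scene stay as the last step left them, time stands still between calls to the robot, and variables do not carry over. Pictures are saved under pics/ and viewed, at most 10 in all, crops included, and the job is handed in when it is done.

Besides the shell and the picture viewer there is one more tool, called in YAML: its name, and indented under it one key for each argument. servo_tool: Moves the arm, as the interface text tells. Its arguments: {"type":"object","properties":{"fingers":{"type":"array","items":{"type":"number"}},"linear":{"type":"array","items":{"type":"array","items":{"type":"number"}}},"rotation":{"type":"array","items":{"type":"array","items":{"type":"number"}}},"force":{"type":"number"}},"required":["fingers","linear","rotation"]}

```bash
mkdir -p pics; python3 - <<'E'
from bench import r
import cv2
for n in("side","top"):
    s=r.snapshot(n); cv2.imwrite(f"pics/{n}0.png",s["frame"][:,:,::-1]); print(n,s["fx"],s["fy"],s["cx"],s["cy"],s["camera_from_world"].tolist() if hasattr(s["camera_from_world"],'tolist') else s["camera_from_world"],[k for k in s])
print(r.sense())
E
```

```text
side 400.37410394100164 400.37410394100164 317.6200827174506 200.8880261035769 [[0.7838231711556669, -0.6208922864827449, -0.010677309853283998, -476.9645771041616], [0.46275050091856323, 0.5725440512587628, 0.6767978156494167, -359.8356240949384], [-0.4141053130051494, -0.5354307405766243, 0.7360915104703184, -856.8348370383573], [0.0, 0.0, 0.0, 1.0]] ['frame', 'fx', 'fy', 'cx', 'cy', 'camera_from_world']
top 450.97397652900514 450.97397652900514 323.6628780967557 194.04527411944665 [[0.00613478231396132, -0.9999773181707428, 0.0027798543144549365, -0.7233983531207521], [0.9904572011584674, 0.006459086186792092, 0.1376692154367381, -621.2341977014116], [-0.13768404816570343, 0.0019087560558850828, 0.990474360865047, -1478.9210361262776], [0.0, 0.0, 0.0, 1.0]] ['frame', 'fx', 'fy', 'cx', 'cy', 'camera_from_world']
{'time': 0.1, 'joint_pos': array([ 7.08501218e+01,  7.51253730e+00,  8.53245805e+01,  1.26925885e-03,
        8.72611365e+01, -4.89377556e+00]), 'qd': array([-0.00718539, -0.0914823 , -0.12504762,  0.01497333,  0.09387656,
       -0.07486175]), 'joint_efforts': array([ 8.56979314e-04, -5.70950782e+01, -5.01940405e+01, -2.60245597e-04,
        8.16624379e-03, -4.63471480e-06]), 'tool_pos': array([147.57664509, 581.08073474, 249.31622369]), 'tcp_rot': array([-1.79902212e+02, -9.64502069e-03,  1.65743827e+02]), 'ft_force': array([-0.37472455, -0.10777706, -0.81166181]), 'wrist_torque': array([ 0.00252746, -0.00518822,  0.02826529]), 'grip_force': 0.0, 'finger_gap': 85.21618873352766}
```

View pics/side0.png

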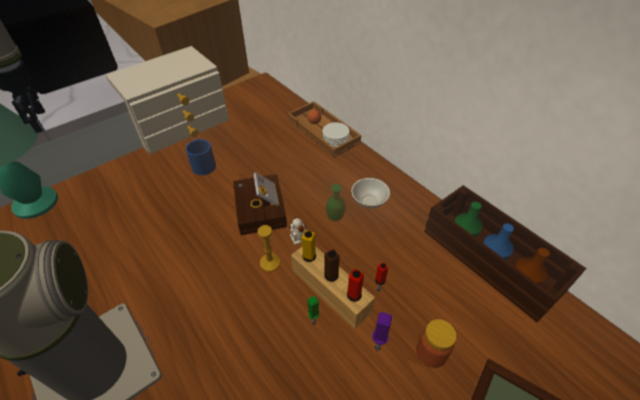

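View pics/top0.png

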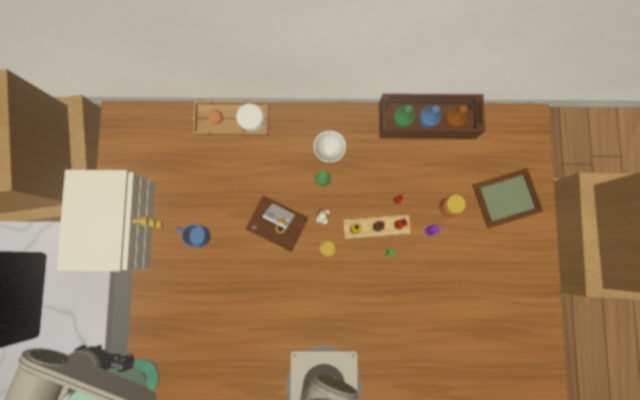

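```bash
cat > h.py <<'E'
import numpy as np, cv2
from bench import r
def ray(s,u,v):
    M=np.array(s["camera_from_world"]);R,t=M[:3,:3],M[:3,3]
    d=R.T@np.array([(u-s["cx"])/s["fx"],-(v-s["cy"])/s["fy"],-1]);return -R.T@t,d/np.linalg.norm(d)
def plane(s,u,v,z):
    o,d=ray(s,u,v);return o+d*(z-o[2])/d[2]
def tri(a,pa,b,pb):
    o1,d1=ray(a,*pa);o2,d2=ray(b,*pb)
    k=np.linalg.lstsq(np.c_[d1,-d2],o2-o1,rcond=None)[0]
    p,q=o1+d1*k[0],o2+d2*k[1];return (p+q)/2,np.linalg.norm(p-q)
def proj(s,p):
    c=(np.array(s["camera_from_world"])@np.r_[p,1])[:3];return np.array([s["cx"]+s["fx"]*c[0]/-c[2],s["cy"]-s["fy"]*c[1]/-c[2]])
def crop(s,x0,y0,w,h,k,name):
    cv2.imwrite(name,cv2.resize(s["frame"][y0:y0+h,x0:x0+w,::-1],None,fx=k,fy=k,interpolation=cv2.INTER_CUBIC))
E
python3 - <<'E'
from h import *
t=r.snapshot("top");s=r.snapshot("side")
a=cv2.resize(t["frame"][185:255,240:315],None,fx=5.3,fy=5.3,interpolation=2)
b=cv2.resize(s["frame"][170:240,225:300],None,fx=5.3,fy=5.3,interpolation=2)
c=cv2.resize(t["frame"][185:255,335:410+5],(a.shape[1],a.shape[0]),interpolation=2) 
c=cv2.resize(t["frame"][185:255,340:415],None,fx=5.3,fy=5.3,interpolation=2)
cv2.imwrite("pics/c1.png",np.hstack([a,b])[:,:,::-1])
# stand outline by colour
hsv=cv2.cvtColor(t["frame"],cv2.COLOR_RGB2HSV)
print("stand px",hsv[228,366],hsv[228,390],"desk",hsv[260,366],"clock",hsv[235,262],"cover",hsv[210,270])
E
```

```text
stand px [ 20 102 208] [ 20 102 202] desk [ 15 158 158] clock [ 14 156 106] cover [ 19  29 151]
```

View pics/c1.png

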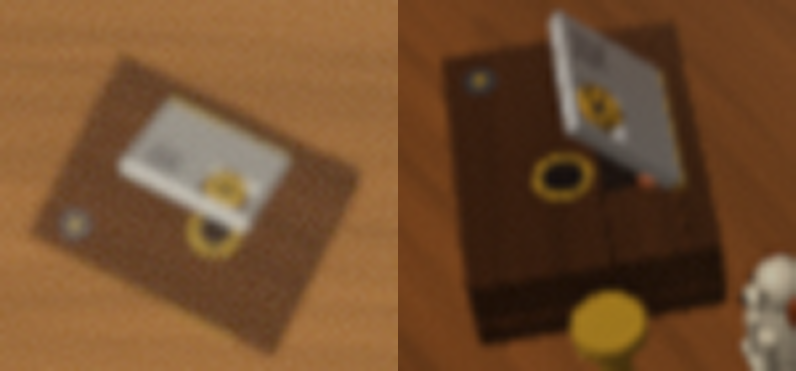

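```bash
python3 - <<'E'
from h import *
t=r.snapshot("top");s=r.snapshot("side")
c=cv2.resize(t["frame"][190:260,340:415],None,fx=5.3,fy=5.3,interpolation=2)
d=cv2.resize(s["frame"][225:325,285:392],(398,371),interpolation=2)
cv2.imwrite("pics/c2.png",np.hstack([c,d])[:,:,::-1])
h=cv2.cvtColor(t["frame"],cv2.COLOR_RGB2HSV)
# clock top face corners, manual seed -> rect fit of non-desk area
f=t["frame"].astype(int)
L=cv2.GaussianBlur(t["frame"],(0,0),1)
reg=np.zeros(h.shape[:2],np.uint8);reg[190:256,243:312]=1
hb=cv2.cvtColor(L,cv2.COLOR_RGB2HSV)
m=((hb[:,:,2]<132)|(hb[:,:,1]<90)).astype(np.uint8)*reg
cs=max(cv2.findContours(m,0,1)[0],key=cv2.contourArea)
q=cv2.boxPoints(cv2.minAreaRect(cs));print("clock px",q.round(1).tolist(),cv2.minAreaRect(cs))
P=np.array([plane(t,u,v,50) for u,v in q]);print(P.round(1),"c",P.mean(0).round(1),[np.linalg.norm(P[i]-P[i-1]).round(1) for i in range(4)],[np.degrees(np.arctan2(*(P[i]-P[i-1])[1::-1])).round(1) for i in range(4)])
reg[:]=0;reg[205:248,335:420]=1
m=((hb[:,:,2]>185)&(hb[:,:,1]<130)).astype(np.uint8)*reg
cs=np.vstack(cv2.findContours(m,0,1)[0]);q=cv2.boxPoints(cv2.minAreaRect(cs))
P=np.array([plane(t,u,v,70) for u,v in q]);print("stand",q.round(1).tolist(),P.round(1),"c",P.mean(0).round(1),[np.linalg.norm(P[i]-P[i-1]).round(1) for i in range(4)],[np.degrees(np.arctan2(*(P[i]-P[i-1])[1::-1])).round(1) for i in range(4)])
# screw
def yel(S,x0,x1,y0,y1):
    hh=cv2.cvtColor(S["frame"],cv2.COLOR_RGB2HSV)[y0:y1,x0:x1];mm=(hh[:,:,1]>140)&(hh[:,:,0]>17)&(hh[:,:,0]<32)&(hh[:,:,2]>100);v,u=np.nonzero(mm);print(len(u),u.mean()+x0,v.mean()+y0);return u.mean()+x0,v.mean()+y0
E
```

```text
clock px [[244.6999969482422, 228.3000030517578], [262.5, 193.5], [308.70001220703125, 217.1999969482422], [290.8999938964844, 252.0]] ((276.696533203125, 222.74180603027344), (51.92884063720703, 39.10633850097656), 27.149681091308594)
[[503.7 264.9  50. ]
 [620.8 208.6  50. ]
 [542.   52.6  50. ]
 [426.5 110.2  50. ]] c [523.2 159.1  50. ] [np.float64(172.9), np.float64(130.0), np.float64(174.8), np.float64(129.0)] [np.float64(63.5), np.float64(-25.7), np.float64(-116.8), np.float64(153.5)]
stand [[343.29998779296875, 219.6999969482422], [408.1000061035156, 215.10000610351562], [409.3999938964844, 232.8000030517578], [344.6000061035156, 237.5]] [[ 532.7  -62.    70. ]
 [ 549.4 -275.5   70. ]
 [ 491.  -278.5   70. ]
 [ 474.6  -66.1   70. ]] c [ 511.9 -170.5   70. ] [np.float64(58.3), np.float64(214.2), np.float64(58.5), np.float64(213.0)] [np.float64(4.1), np.float64(-85.5), np.float64(-177.0), np.float64(94.4)]
```

View pics/c2.png

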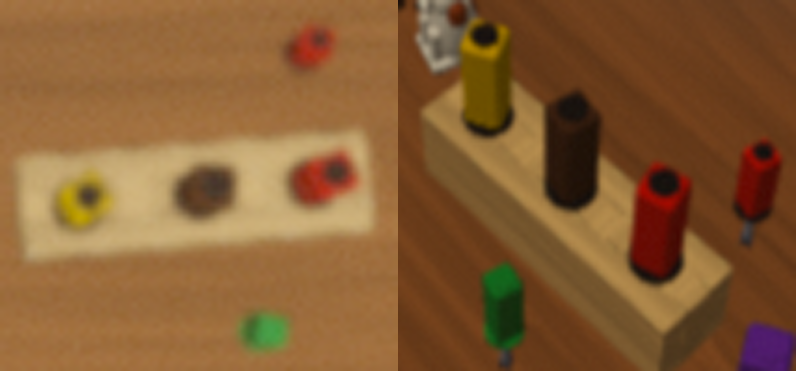

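```bash
python3 - <<'E'
from h import *
t=r.snapshot("top");s=r.snapshot("side")
p,e=tri(t,(282.5,219.9),s,(262.7,190.2));print("screw",p.round(1),e)
a=np.radians(-26.3);R=np.array([[np.cos(a),-np.sin(a)],[np.sin(a),np.cos(a)]])
C=np.array([522,159.]);q=R.T@(p[:2]-C);print("clock frame",q, "theta", np.degrees(np.arctan2(p[2]-50,45-q[0])))
# cover corner: top-left free corner  crop top (122,160..) side (555,15)
p,e=tri(t,(240+122/5.3,185+158/5.3),s,(225+157/5.3,170+15/5.3));q=R.T@(p[:2]-C);print(p,e,q,np.degrees(np.arctan2(p[2]-50,45-q[0])))
for n,u in (("red",(240,0)),):pass
w=lambda x,y:C+R@np.array([x,y])
print("patch line: hinge",w(45,22),"shut patch",w(-9,22),"screw shut",w(-9,-20))
st=r.sense();print(st["tool_pos"])
# red driver handle centroid by mask, both views
def red(S,x0,x1,y0,y1):
    hh=cv2.cvtColor(S["frame"],cv2.COLOR_RGB2HSV)[y0:y1,x0:x1];m=((hh[:,:,0]<7)|(hh[:,:,0]>173))&(hh[:,:,1]>190)&(hh[:,:,2]>60);v,u=np.nonzero(m);print(len(u),u.min()+x0,u.max()+x0,v.min()+y0,v.max()+y0);return u.mean()+x0,v.mean()+y0
A=red(t,392,412,212,236);B=red(s,340,368,265,303);print(A,B);p,e=tri(t,A,s,B);print("red driver",p,e)
A=red(t,388,410,190,207);B=red(s,372,390,260,290);p,e=tri(t,A,s,B);print("small red",p,e)
E
```

```text
screw [528.7 135.5  98. ] 0.2806730896018742
clock frame [ 16.38834213 -18.13104674] theta 59.20268867251828
[543.7710599  197.44828184 107.60778549] 0.13128936376205913 [ 2.48213375 44.11449238] 53.570536380756394
patch line: hinge [572.08945557 158.78449788] shut patch [523.67918832 182.71034219] screw shut [505.07019831 145.05791211]
[147.69201414 581.47922793 250.14681069]
31 396 402 221 227
317 348 363 269 298
(np.float64(398.80645161290323), np.float64(224.0)) (np.float64(354.794952681388), np.float64(284.63091482649844))
red driver [ 519.1825719  -238.83697661  111.6729914 ] 5.939461403006654
22 396 401 196 201
161 376 387 263 282
small red [ 602.63289809 -241.54432461   79.18729654] 2.4517891519884913
```

servo_tool:
  fingers: [0,0,0,0,0,0,0,0,0,0]
  force: 40
  linear:
    - [-0.02,-0.012,0]
    - [-0.06,-0.036,0]
    - [-0.1,-0.06,0]
    - [-0.14,-0.084,0]
    - [-0.18,-0.108,0]
    - [-0.22,-0.132,0]
    - [-0.26,-0.156,0]
    - [-0.3,-0.18,0]
    - [-0.34,-0.204,0]
    - [-0.37,-0.224,0]
  rotation:
    - [0,0,1]
    - [0,0,3]
    - [0,0,5]
    - [0,0,7]
    - [0,0,9]
    - [0,0,11]
    - [0,0,12]
    - [0,0,12]
    - [0,0,12]
    - [0,0,12]

```text
time: 1.4
tool_pos: [452.8, 271.2, 250.5]
tcp_rot: [180.0, 0.0, 153.7]
ft_force: [0.1, 0.2, 0.3]
finger_gap: 0.0
grip_force: 0.0
```

```bash
cat >> h.py <<'E'
from scipy.spatial.transform import Rotation as Ro
def to(x,y,z,yaw=None):
    st=r.sense();p=st["tool_pos"];R=Ro.from_euler("xyz",st["tcp_rot"],degrees=True)
    print("t",st["time"],"at",p.round(1),"rpy",st["tcp_rot"].round(1),"F",st["ft_force"].round(1),"gap",round(st["finger_gap"],1))
    print("shift mm",R.inv().apply(np.array([x,y,z])-p).round(1))
    if yaw is not None: print("turn",(R.inv()*Ro.from_euler("xyz",[180,0,yaw],degrees=True)).as_rotvec(degrees=True).round(1))
E
python3 -c "
from h import *
to(554,168,190,153.7)"
```

```text
t 1.4 at [452.8 271.2 250.5] rpy [180.    0.  153.7] F [0.1 0.2 0.3] gap 0.0
shift mm [-136.4  -47.7   60.6]
turn [ 0.  0. -0.]
```

servo_tool:
  fingers: [0,0,0,0,0,0]
  linear:
    - [-0.03,-0.011,0.01]
    - [-0.065,-0.023,0.02]
    - [-0.1,-0.035,0.04]
    - [-0.13,-0.046,0.055]
    - [-0.136,-0.0477,0.0606]
    - [-0.136,-0.0477,0.0606]
  rotation:
    - [0,0,0]
    - [0,0,0]
    - [0,0,0]
    - [0,0,0]
    - [0,0,0]
    - [0,0,0]

```text
time: 2.0
tool_pos: [551.8, 169.4, 188.3]
tcp_rot: [-179.9, -0.1, 153.6]
ft_force: [-0.4, 0.3, 0.5]
finger_gap: -0.3
grip_force: 0.0
```

servo_tool:
  fingers: [0,0,0,0,0,0,0,0,0,0]
  linear:
    - [0,0,0.015]
    - [0,0,0.035]
    - [0,0,0.055]
    - [0,0,0.065]
    - [0.002,0,0.075]
    - [0.006,0,0.085]
    - [0.012,0,0.093]
    - [0.018,0,0.1]
    - [0.024,0,0.105]
    - [0.03,0,0.109]
  rotation:
    - [0,0,0]
    - [0,0,0]
    - [0,0,0]
    - [0,0,0]
    - [0,0,0]
    - [0,0,0]
    - [0,0,0]
    - [0,0,0]
    - [0,0,0]
    - [0,0,0]

```text
time: 3.0
tool_pos: [524.5, 183.9, 80.4]
tcp_rot: [-180.0, -0.0, 153.7]
ft_force: [1.1, -0.2, 0.4]
finger_gap: -0.1
grip_force: 0.1
```

servo_tool:
  fingers: [0,0,0,0,0]
  linear:
    - [0,0,0.002]
    - [0,0,0.0035]
    - [0,0,0.0045]
    - [0,0,0.0045]
    - [0,0,0.0045]
  rotation:
    - [0,0,0]
    - [0,0,0]
    - [0,0,0]
    - [0,0,0]
    - [0,0,0]

```text
time: 3.5
tool_pos: [525.3, 183.8, 77.0]
tcp_rot: [180.0, -0.0, 153.7]
ft_force: [-4.5, 0.3, 6.3]
finger_gap: -0.1
grip_force: 2.9
```

servo_tool:
  fingers: [0,0,0,0,0.03,0.06,0.06,0.06,0.06,0.06]
  linear:
    - [0,0,-0.02]
    - [0,0,-0.06]
    - [0,0,-0.1]
    - [0,0,-0.14]
    - [0,-0.02,-0.16]
    - [0,-0.06,-0.16]
    - [0,-0.1,-0.16]
    - [0,-0.14,-0.16]
    - [0,-0.18,-0.16]
    - [0,-0.2,-0.16]
  rotation:
    - [0,0,0]
    - [0,0,0]
    - [0,0,5]
    - [0,0,12]
    - [0,0,20]
    - [0,0,28]
    - [0,0,36]
    - [0,0,44]
    - [0,0,52]
    - [0,0,60]

```text
time: 4.5
tool_pos: [435.8, 1.9, 236.6]
tcp_rot: [180.0, 0.1, 93.3]
ft_force: [-0.1, 0.3, -0.9]
finger_gap: 59.8
grip_force: 0.0
```

```bash
python3 - <<'E'
from h import *
to(518,-241,200,94)
t=r.snapshot("top");s=r.snapshot("side")
a=cv2.resize(t["frame"][185:255,240:315],None,fx=5.3,fy=5.3,interpolation=2)
b=cv2.resize(s["frame"][170:240,225:300],None,fx=5.3,fy=5.3,interpolation=2)
cv2.imwrite("pics/c3.png",np.hstack([a,b])[:,:,::-1])
E
```

```text
t 4.5 at [435.8   1.9 236.6] rpy [1.80e+02 1.00e-01 9.33e+01] F [-0.1  0.3 -0.9] gap 59.8
shift mm [-247.3   68.    36.9]
turn [ 0.   0.1 -0.7]
```

View pics/c3.png

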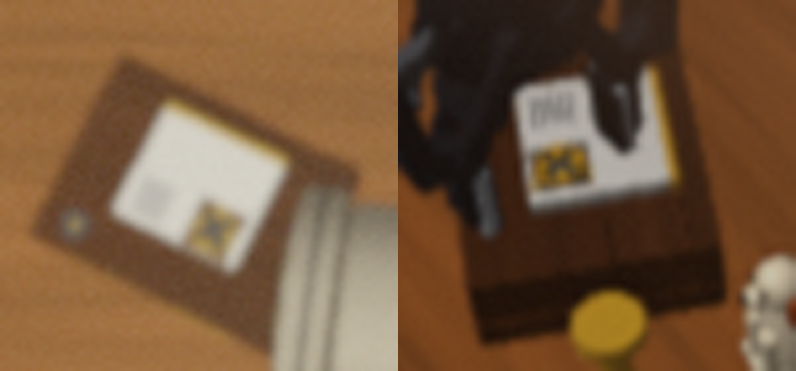

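servo_tool:
  fingers: [0.06,0.06,0.06,0.06,0.06,0.06,0.06,0.06,0.06]
  linear:
    - [-0.02,0.006,0]
    - [-0.06,0.018,0]
    - [-0.1,0.03,0]
    - [-0.14,0.04,0]
    - [-0.18,0.05,0.01]
    - [-0.22,0.06,0.02]
    - [-0.24,0.066,0.03]
    - [-0.2473,0.068,0.037]
    - [-0.2473,0.068,0.037]
  rotation:
    - [0,0,0]
    - [0,0,0]
    - [0,0,0]
    - [0,0,0]
    - [0,0,0]
    - [0,0,0]
    - [0,0,-0.7]
    - [0,0,-0.7]
    - [0,0,-0.7]

```text
time: 5.5
tool_pos: [520.5, -237.8, 197.6]
tcp_rot: [-179.9, -0.1, 94.5]
ft_force: [-0.5, -0.1, 0.3]
finger_gap: 60.2
grip_force: 0.0
```

```bash
python3 - <<'E'
from h import *
to(518,-241,130,94)
t=r.snapshot("top");s=r.snapshot("side")
b=cv2.resize(s["frame"][215:315,315:422],(600,560),interpolation=2)
cv2.imwrite("pics/c4.png",b[:,:,::-1])
im=t["frame"][210:240,265:300];
hs=cv2.cvtColor(im,cv2.COLOR_RGB2HSV);m=((hs[:,:,1]>110)&(hs[:,:,0]>14)&(hs[:,:,0]<34)).astype(int)
np.set_printoptions(linewidth=250)
print(hs[10:28,6:28,1]);print(hs[10:28,6:28,2])
E
```

```text
t 5.5 at [ 520.5 -237.8  197.6] rpy [-1.799e+02 -1.000e-01  9.450e+01] F [-0.5 -0.1  0.3] gap 60.2
shift mm [-3.1 -2.6 67.6]
turn [-0.1 -0.1  0.5]
[[ 16  16  16  17  15  18  18  17  17  16  16  17  17  17  16  17  16  16  16  18  25  47]
 [ 17  15  17  17  16  18  17  19  20  21  17  17  17  16  18  16  18  17  18  20  35  68]
 [ 16  17  17  18  16  17  21  27  27  26  24  21  18  18  17  16  18  17  19  24  50  99]
 [ 17  17  17  17  18  21  28  49  62  49  44  33  24  18  17  17  17  17  22  32  71 122]
 [ 14  17  18  17  18  23  44  79  98  97  79  60  41  27  22  19  16  18  24  51  95 132]
 [ 16  17  17  16  21  34  67  96  98 107 117  97  71  49  30  23  20  21  33  70 129 137]
 [ 17  17  17  18  26  53  92 103  84  90 103 105 104  89  54  29  24  24  47  94 142 145]
 [ 17  17  16  21  33  73 106 107  69  62  77  93 106  98  53  29  26  35  69 113 147 148]
 [ 19  18  18  25  48  96 102  88  64  50  71  98 106  76  41  24  30  49  87 144 149 141]
 [ 25  21  22  31  66 107 114  99  86  69  80 112 101  56  29  26  36  72 119 144 144 146]
 [ 45  33  29  40  77 108 120 122 118  92  
[... 1624 characters left out ...]
1 159 149 130 133 160 179 192 193 178 145 118 105 103 103 103]
 [119 134 144 143 145 157 167 168 157 145 143 160 185 195 190 163 130 107 102 103 102 103]
 [106 108 116 124 130 145 159 161 159 154 149 165 188 197 178 145 114 101 100 103 101 101]
 [107 103 106 108 114 125 136 143 147 153 152 169 189 189 163 125 105 100 102 103 102 102]
 [102 103 103 102 107 110 114 122 129 140 147 168 182 176 144 112  99  98  98 102 101  99]
 [100 102 100 103 104 102 103 109 116 119 133 152 163 148 126 105 104  99  99  97  98 101]
 [ 99  99 100 102 100 104 104 102 107 107 112 127 131 121 110 106 100 100 101  98 100  99]
 [101  99 100 101  99 100 104 103 101 104 105 110 108 108 101 102 101 102 100 102  98  99]]
```

View pics/c4.png

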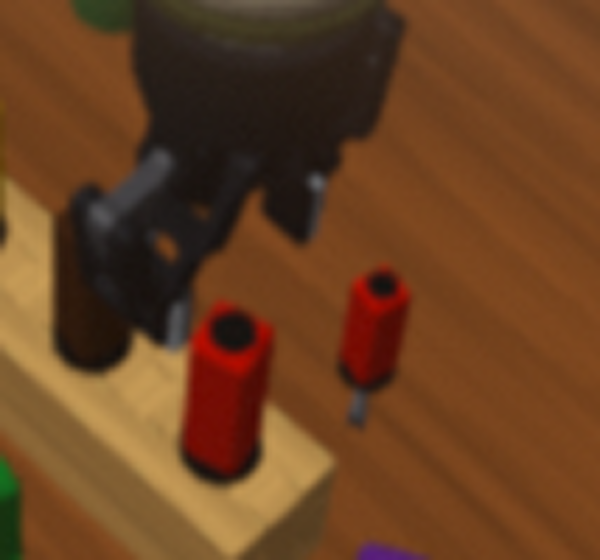

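```bash
python3 - <<'E'
from h import *
s=r.snapshot("side")
P=[plane(s,315+u/5.6,215+v/5.6,155) for u,v in [(233,330),(218,302),(272,324),(245,358),(192,335)]]
print(np.round(P,1));P=np.array(P)
for i,j in((1,2),(2,3),(3,4),(4,1)):
    d=P[j]-P[i];print(np.linalg.norm(d),np.degrees(np.arctan2(d[1],d[0]))%90)
# collar bottom
print(plane(s,315+222/5.6,215+462/5.6,73))
# also red handle bottom line centre x at base
E
```

```text
[[ 522.5 -241.4  155. ]
 [ 526.3 -228.9  155. ]
 [ 535.5 -248.6  155. ]
 [ 517.9 -253.   155. ]
 [ 509.2 -233.5  155. ]]
21.711447598832212 25.02382555023459
18.167027492598855 14.317863705384383
21.327570120153094 23.91171834141197
17.690849659651036 15.303280106428081
[ 517.06653362 -248.38477362   73.        ]
```

servo_tool:
  fingers: [0.06,0.06,0.06,0.06,0.06,0.06,0.0,0.0,0.0,0.0]
  force: 80
  linear:
    - [-0.004,-0.001,0]
    - [-0.004,-0.001,0]
    - [-0.004,-0.001,0.02]
    - [-0.004,-0.001,0.045]
    - [-0.004,-0.001,0.064]
    - [-0.004,-0.001,0.067]
    - [-0.004,-0.001,0.067]
    - [-0.004,-0.001,0.067]
    - [-0.004,-0.001,0.067]
    - [-0.004,-0.001,0.067]
  rotation:
    - [0,0,-7]
    - [0,0,-14]
    - [0,0,-19.5]
    - [0,0,-19.5]
    - [0,0,-19.5]
    - [0,0,-19.5]
    - [0,0,-19.5]
    - [0,0,-19.5]
    - [0,0,-19.5]
    - [0,0,-19.5]

```text
time: 6.65
tool_pos: [521.1, -242.5, 134.3]
tcp_rot: [179.9, 0.1, 114.0]
ft_force: [-0.4, 1.3, 7.5]
finger_gap: 25.1
grip_force: 78.8
```

```bash
python3 - <<'E'
from h import *
to(520,-242,260,114)
E
```

```text
t 6.65 at [ 521.1 -242.5  134.3] rpy [1.799e+02 1.000e-01 1.140e+02] F [-0.4  1.3  7.5] gap 25.1
shift mm [   0.6   -0.6 -125.7]
turn [ 0.1  0.1 -0. ]
```

servo_tool:
  fingers: [0,0,0,0,0,0,0]
  linear:
    - [0,0,-0.01]
    - [0,0,-0.03]
    - [0,0,-0.06]
    - [0,0,-0.1]
    - [0,0,-0.14]
    - [0,0,-0.155]
    - [0,0,-0.155]
  rotation:
    - [0,0,0]
    - [0,0,0]
    - [0,0,0]
    - [0,0,0]
    - [0,0,0]
    - [0,0,0]
    - [0,0,0]

```text
time: 7.35
tool_pos: [521.2, -242.9, 290.9]
tcp_rot: [179.8, 0.3, 113.9]
ft_force: [0.7, -0.4, -1.8]
finger_gap: 25.2
grip_force: 78.2
```

```bash
cat > cross.py <<'E'
from h import *
t=r.snapshot("top");s=r.snapshot("side")
C0=np.array([505,145,60.])
out=[]
for n,S in(("top",t),("side",s)):
    k=8;g=np.arange(-24,24,1/k)
    X,Y=np.meshgrid(C0[0]+g,C0[1]+g,indexing="ij")
    M=np.array(S["camera_from_world"]);p=np.stack([X,Y,np.full_like(X,61)],-1)@M[:3,:3].T+M[:3,3]
    u=(S["cx"]-S["fx"]*p[...,0]/p[...,2]).astype(np.float32);v=(S["cy"]+S["fy"]*p[...,1]/p[...,2]).astype(np.float32)
    W=cv2.remap(S["frame"],u,v,cv2.INTER_CUBIC)
    W=W[::-1,::-1]  # up=+x, left=+y
    out.append(W)
    np.save(f"W_{n}.npy",W)
cv2.imwrite("pics/cross.png",np.hstack(out)[:,:,::-1])
to(505,145,290,114)
E
python3 cross.py
```

```text
t 7.45 at [ 519.6 -241.9  285.8] rpy [-1.800e+02 -1.000e-01  1.139e+02] F [ 0.1 -0.4 -3. ] gap 25.2
shift mm [359.6 143.7  -3.9]
turn [-0.  -0.1 -0.1]
```

View pics/cross.png

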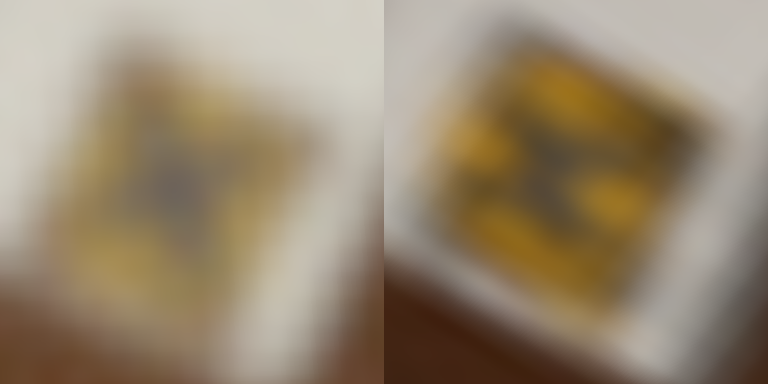

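```bash
python3 - <<'E'
import numpy as np,cv2
for n,cs in(("top",[(180,187),(176,187)]),("side",[(164,170),(172,172),(181,172)])):
    W=np.load(f"W_{n}.npy").astype(float);Y=W[...,0]-W[...,2]   # gold = R-B
    v,u=np.mgrid[:384,:384]
    for c in cs:
        dx=c[1]-v;dy=c[0]-u;rr=np.hypot(dx,dy)/8;th=np.arctan2(dy,dx)
        m=(rr>5)&(rr<10)
        z=[(Y[m]*np.exp(1j*k*th[m])).mean() for k in (1,2,3,4,5)]
        print(n,c,np.abs(z).round(1),"gold lobe yaw",(np.degrees(np.angle(z[3]))/4).round(1),"arm yaw",((np.degrees(np.angle(z[3]))/4+45)%90).round(1))
    # saddle: local min of gold near centre after blur
    B=cv2.GaussianBlur(Y,(0,0),10);sub=B[130:240,120:230];i=np.unravel_index(sub.argmin(),sub.shape);print("min gold at",i[1]+120,i[0]+130)
E
```

```text
top (180, 187) [1.4 1.  1.5 4.1 0.9] gold lobe yaw -25.7 arm yaw 19.3
top (176, 187) [0.2 1.2 0.9 4.3 0.4] gold lobe yaw -25.6 arm yaw 19.4
min gold at 176 191
side (164, 170) [ 2.7  0.6  2.9 10.2  1.5] gold lobe yaw -23.8 arm yaw 21.2
side (172, 172) [2.1 0.6 4.8 9.3 1.9] gold lobe yaw -23.5 arm yaw 21.5
side (181, 172) [4.2 2.4 6.8 7.  3. ] gold lobe yaw -23.1 arm yaw 21.9
min gold at 170 162
```

servo_tool:
  fingers: [0,0,0,0,0,0,0,0,0,0]
  linear:
    - [0.015,0.006,0]
    - [0.045,0.018,0]
    - [0.085,0.034,0]
    - [0.125,0.05,0]
    - [0.17,0.068,0]
    - [0.215,0.086,0]
    - [0.26,0.104,0]
    - [0.305,0.122,0]
    - [0.34,0.137,0]
    - [0.361,0.1457,0]
  rotation:
    - [0,0,-4]
    - [0,0,-12]
    - [0,0,-20]
    - [0,0,-28]
    - [0,0,-36]
    - [0,0,-44]
    - [0,0,-52]
    - [0,0,-60]
    - [0,0,-68]
    - [0,0,-76]

```text
time: 8.45
tool_pos: [504.7, 149.7, 283.8]
tcp_rot: [180.0, -0.3, -169.6]
ft_force: [0.2, -0.2, -1.7]
finger_gap: 25.1
grip_force: 78.4
```

```bash
python3 -c "
from h import *
to(506.5,147,210,200)"
```

```text
t 8.45 at [504.7 149.7 283.8] rpy [ 180.    -0.3 -169.6] F [ 0.2 -0.2 -1.7] gap 25.1
shift mm [-1.6 -3.  73.8]
turn [ 0.1 -0.3 -9.6]
```

servo_tool:
  fingers: [0,0,0,0,0]
  linear:
    - [0,0,0.02]
    - [0,0,0.05]
    - [0,0,0.07]
    - [0,0,0.075]
    - [0,0,0.075]
  rotation:
    - [0,0,-5]
    - [0,0,-10]
    - [0,0,-10]
    - [0,0,-10]
    - [0,0,-10]

```text
time: 8.95
tool_pos: [505.0, 146.6, 209.4]
tcp_rot: [180.0, -0.3, -160.1]
ft_force: [-0.1, -0.0, -1.4]
finger_gap: 25.5
grip_force: 78.4
```

```bash
python3 - <<'E'
from h import *
s=r.snapshot("side");to(506.5,147,200,200)
st=r.sense();R=Ro.from_euler("xyz",st["tcp_rot"],degrees=True);tip=st["tool_pos"]+R.apply([0,0,124.3])
print("tip",tip.round(1),"px side",proj(s,tip),"screw mouth px",proj(s,[506.5,147,61]))
x0,y0=235,150
cv2.imwrite("pics/c5.png",cv2.resize(s["frame"][y0:y0+75,x0-15:x0+60,::-1],(600,600),interpolation=2))
E
```

```text
t 9.0 at [506.  146.8 211.2] rpy [ 1.800e+02 -1.000e-01 -1.601e+02] F [-0.3  0.1 -0.3] gap 25.3
shift mm [-0.6  0.  11.2]
turn [ 0.  -0.1 -0.1]
tip [505.7 146.7  86.9] px side [253.68278313 194.59032777] screw mouth px [255.08152287 200.88942805]
```

View pics/c5.png

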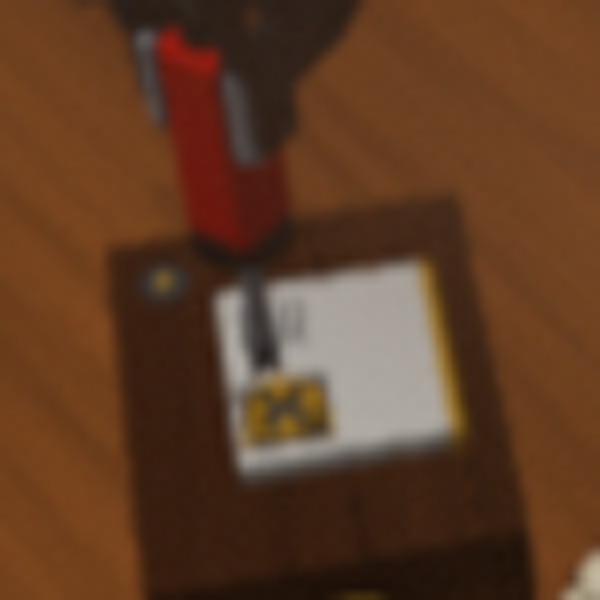

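servo_tool:
  fingers: [0,0,0,0,0]
  linear:
    - [-0.0014,-0.0005,0.007]
    - [-0.0014,-0.0005,0.015]
    - [-0.0014,-0.0005,0.021]
    - [-0.0014,-0.0005,0.021]
    - [-0.0014,-0.0005,0.021]
  rotation:
    - [0,0,0]
    - [0,0,0]
    - [0,0,0]
    - [0,0,0]
    - [0,0,0]

```text
time: 9.5
tool_pos: [508.0, 146.9, 191.1]
tcp_rot: [180.0, -0.0, -160.1]
ft_force: [0.8, -0.7, -0.9]
finger_gap: 25.2
grip_force: 78.4
```

```bash
python3 - <<'E'
from h import *
s=r.snapshot("side");to(507.5,147,190,200)
st=r.sense();R=Ro.from_euler("xyz",st["tcp_rot"],degrees=True);tip=st["tool_pos"]+R.apply([0,0,124.3])
print("tip",tip.round(1),"px side",proj(s,tip))
cv2.imwrite("pics/c6.png",cv2.resize(s["frame"][180:220,235:285,::-1],(800,640)[:1]+(640,),interpolation=2)[:600])
E
```

```text
t 9.55 at [508.2 147.  191.4] rpy [-180.     0.  -160.1] F [-0.5  0.8 -1.3] gap 25.3
shift mm [0.7 0.3 1.4]
turn [-0.   0.  -0.1]
tip [508.2 147.   67.1] px side [255.34402228 199.09445749]
```

View pics/c6.png

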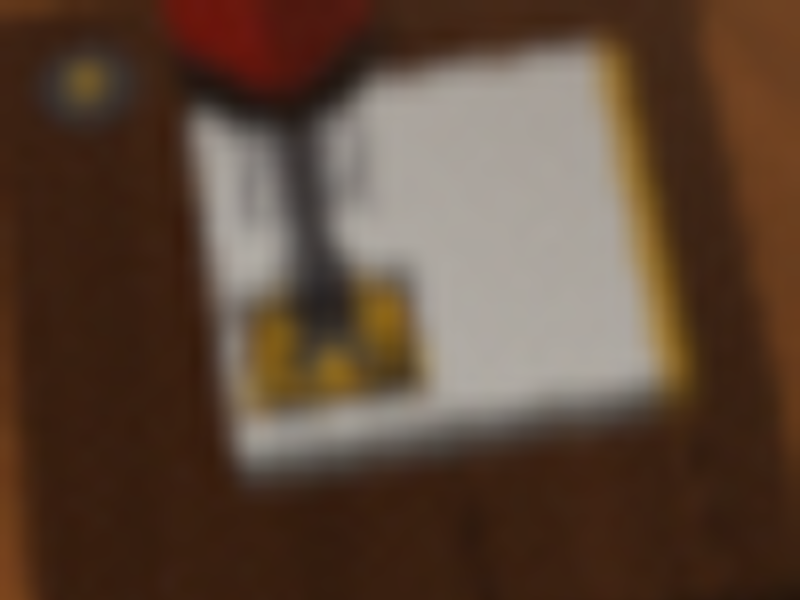

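servo_tool:
  fingers: [0,0,0,0,0,0,0]
  linear:
    - [-0.001,0.0004,0.001]
    - [-0.001,0.0004,0.003]
    - [-0.001,0.0004,0.005]
    - [-0.001,0.0004,0.007]
    - [-0.001,0.0004,0.008]
    - [-0.001,0.0004,0.008]
    - [-0.001,0.0004,0.008]
  rotation:
    - [0,0,0]
    - [0,0,0]
    - [0,0,0]
    - [0,0,0]
    - [0,0,0]
    - [0,0,0]
    - [0,0,0]

```text
time: 10.25
tool_pos: [508.9, 147.7, 183.2]
tcp_rot: [180.0, -0.0, -160.1]
ft_force: [-0.3, 0.4, -1.1]
finger_gap: 25.1
grip_force: 78.4
```

servo_tool:
  fingers: [0,0,0,0,0,0]
  linear:
    - [0,0,0.001]
    - [0,0,0.002]
    - [0,0,0.003]
    - [0,0,0.004]
    - [0,0,0.0045]
    - [0,0,0.0045]
  rotation:
    - [0,0,0]
    - [0,0,0]
    - [0,0,0]
    - [0,0,0]
    - [0,0,0]
    - [0,0,0]

```text
time: 10.85
tool_pos: [509.1, 147.7, 179.2]
tcp_rot: [-180.0, 0.0, -160.1]
ft_force: [-1.6, 0.2, 3.7]
finger_gap: 24.6
grip_force: 78.7
```

servo_tool:
  fingers: [0,0,0,0,0,0,0,0,0,0]
  linear:
    - [0,0,0.0005]
    - [0,0,0.0008]
    - [0,0,0.001]
    - [0,0,0.0011]
    - [0,0,0.0012]
    - [0,0,0.0014]
    - [0,0,0.0015]
    - [0,0,0.0017]
    - [0,0,0.0018]
    - [0,0,0.002]
  rotation:
    - [0,0,3]
    - [0,0,8]
    - [0,0,14]
    - [0,0,20]
    - [0,0,26]
    - [0,0,32]
    - [0,0,38]
    - [0,0,44]
    - [0,0,50]
    - [0,0,56]

```text
time: 11.85
tool_pos: [509.4, 147.5, 177.8]
tcp_rot: [180.0, 0.1, 143.7]
ft_force: [-3.0, -2.0, 7.7]
finger_gap: 24.7
grip_force: 79.3
```

servo_tool:
  fingers: [0,0,0,0,0,0,0,0,0,0]
  linear:
    - [0,0,0.00015]
    - [0,0,0.0003]
    - [0,0,0.00045]
    - [0,0,0.0006]
    - [0,0,0.00075]
    - [0,0,0.0009]
    - [0,0,0.00105]
    - [0,0,0.0012]
    - [0,0,0.00135]
    - [0,0,0.0015]
  rotation:
    - [0,0,6]
    - [0,0,12]
    - [0,0,18]
    - [0,0,24]
    - [0,0,30]
    - [0,0,36]
    - [0,0,42]
    - [0,0,48]
    - [0,0,54]
    - [0,0,60]

```text
time: 12.85
tool_pos: [509.2, 147.2, 176.2]
tcp_rot: [180.0, 0.1, 83.7]
ft_force: [-3.5, -2.8, 7.7]
finger_gap: 25.3
grip_force: 79.5
```

```bash
python3 -c "
from h import *
to(509,147.5,176,60);st=r.sense();print(st['joint_pos'].round(1),st['wrist_torque'])"
```

```text
t 12.85 at [509.2 147.2 176.2] rpy [1.80e+02 1.00e-01 8.37e+01] F [-3.5 -2.8  7.7] gap 25.3
shift mm [ 0.3 -0.2  0.2]
turn [ 0.1  0.  23.7]
[ 1.060e+01 -7.000e-01  1.016e+02 -1.000e-01  7.910e+01  1.690e+01] [-0.77511162  0.91979801  0.06668923]
```

servo_tool:
  fingers: [0,0,0,0]
  linear:
    - [0,0,0.00015]
    - [0,0,0.0003]
    - [0,0,0.00045]
    - [0,0,0.0005]
  rotation:
    - [0,0,6]
    - [0,0,12]
    - [0,0,18]
    - [0,0,20]

```text
time: 13.25
tool_pos: [509.1, 147.2, 175.7]
tcp_rot: [180.0, 0.0, 63.7]
ft_force: [-3.6, -2.5, 8.6]
finger_gap: 25.0
grip_force: 79.5
```

```bash
python3 -c "
from h import *
to(509,147.5,176,60);st=r.sense();print(st['joint_pos'].round(1),st['wrist_torque'])"
```

```text
t 13.25 at [509.1 147.2 175.7] rpy [180.    0.   63.7] F [-3.6 -2.5  8.6] gap 25.0
shift mm [ 0.2 -0.2 -0.3]
turn [0.  0.  3.7]
[ 1.060e+01 -7.000e-01  1.016e+02 -1.000e-01  7.900e+01  3.690e+01] [-0.74067506  1.05129631  0.0075919 ]
```

servo_tool:
  fingers: [0,0,0,0]
  linear:
    - [0,0,0.00015]
    - [0,0,0.0003]
    - [0,0,0.00045]
    - [0,0,0.0005]
  rotation:
    - [0,0,6]
    - [0,0,12]
    - [0,0,18]
    - [0,0,20]

```text
time: 13.65
tool_pos: [508.9, 147.5, 175.3]
tcp_rot: [180.0, 0.0, 43.7]
ft_force: [-4.4, -1.5, 8.3]
finger_gap: 24.9
grip_force: 79.4
```

```bash
python3 -c "
from h import *
to(509,147.5,176,60);st=r.sense();print(st['joint_pos'].round(1),st['wrist_torque'])"
```

```text
t 13.65 at [508.9 147.5 175.3] rpy [180.    0.   43.7] F [-4.4 -1.5  8.3] gap 24.9
shift mm [ 0.1  0.1 -0.7]
turn [  0.    0.  -16.3]
[ 10.6  -0.6 101.6  -0.   79.   56.9] [-0.4142627   1.22048065  0.19956807]
```

servo_tool:
  fingers: [0,0,0,0]
  linear:
    - [0,0,0.0001]
    - [0,0,0.0002]
    - [0,0,0.0003]
    - [0,0,0.0003]
  rotation:
    - [0,0,4]
    - [0,0,8]
    - [0,0,12]
    - [0,0,12]

```text
time: 14.05
tool_pos: [509.1, 147.8, 175.3]
tcp_rot: [180.0, -0.0, 31.8]
ft_force: [-4.3, -1.0, 9.7]
finger_gap: 25.4
grip_force: 79.0
```

```bash
python3 -c "
from h import *
to(509,147.5,176,30);st=r.sense();print(st['wrist_torque'])"
```

```text
t 14.05 at [509.1 147.8 175.3] rpy [180.   -0.   31.8] F [-4.3 -1.   9.7] gap 25.4
shift mm [-0.3  0.2 -0.7]
turn [ 0.  -0.   1.8]
[-0.1152364   1.2904985   0.21516899]
```

servo_tool:
  fingers: [0,0,0,0,0,0]
  force: 110
  linear:
    - [0,0,0.0001]
    - [0,0,0.0002]
    - [0,0,0.0002]
    - [0,0,0.0002]
    - [0,0,0.0002]
    - [0,0,0.0002]
  rotation:
    - [0,0,4]
    - [0,0,8]
    - [0,0,12]
    - [0,0,14]
    - [0,0,14]
    - [0,0,14]

```text
time: 14.65
tool_pos: [509.3, 147.5, 175.4]
tcp_rot: [180.0, -0.1, 17.9]
ft_force: [-4.5, -1.4, 11.5]
finger_gap: 24.4
grip_force: 107.6
```

```bash
python3 -c "
from h import *
to(509,147.5,176,30);st=r.sense();print(st['wrist_torque'])
s=r.snapshot('side');cv2.imwrite('pics/c7.png',cv2.resize(s['frame'][150:225,220:295,::-1],(600,600),interpolation=2))"
```

```text
t 14.65 at [509.3 147.5 175.4] rpy [ 1.80e+02 -1.00e-01  1.79e+01] F [-4.5 -1.4 11.5] gap 24.4
shift mm [-0.3 -0.1 -0.6]
turn [  0.   -0.1 -12.1]
[-0.54986942  1.17331473 -0.08109362]
```

View pics/c7.png

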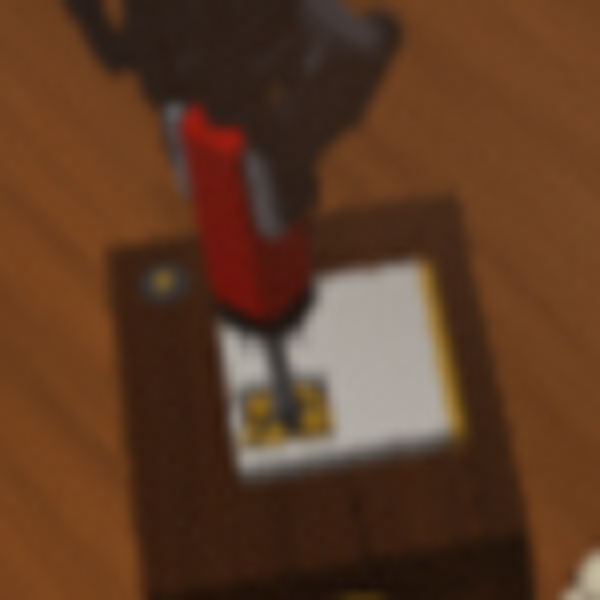

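servo_tool:
  fingers: [0,0,0,0]
  linear:
    - [0,0,0.0001]
    - [0,0,0.0002]
    - [0,0,0.0002]
    - [0,0,0.0002]
  rotation:
    - [0,0,4]
    - [0,0,8]
    - [0,0,10]
    - [0,0,10]

```text
time: 15.1
tool_pos: [509.6, 147.6, 175.4]
tcp_rot: [180.0, -0.1, 7.9]
ft_force: [-3.9, -0.7, 11.9]
finger_gap: 24.7
grip_force: 107.6
```

```bash
python3 -c "
from h import *
to(509,147.5,176,30)
for i in range(5):
    st=r.sense();print(st['wrist_torque'].round(3),st['joint_efforts'].round(3),st['tool_pos'].round(2),st['tcp_rot'].round(2)); r.snapshot('side')"
```

```text
t 15.1 at [509.6 147.6 175.4] rpy [ 1.8e+02 -1.0e-01  7.9e+00] F [-3.9 -0.7 11.9] gap 24.7
shift mm [-0.6  0.1 -0.6]
turn [  0.   -0.1 -22.1]
[-0.341  0.989 -0.011] [  0.179 -42.732 -44.64    0.335  -1.767   0.651] [509.62 147.65 175.36] [ 1.7998e+02 -1.1000e-01  7.8700e+00]
[-0.336  1.    -0.008] [  0.18  -42.716 -44.625   0.335  -1.767   0.24 ] [509.63 147.64 175.36] [ 1.7998e+02 -1.2000e-01  7.9200e+00]
[-0.382  0.981  0.086] [  0.185 -42.709 -44.621   0.335  -1.768   0.07 ] [509.63 147.62 175.37] [ 1.7998e+02 -1.1000e-01  7.9400e+00]
[-0.385  1.001  0.065] [ 1.8300e-01 -4.2711e+01 -4.4623e+01  3.3500e-01 -1.7680e+00  2.3000e-02] [509.59 147.64 175.32] [ 1.7998e+02 -1.1000e-01  7.9500e+00]
[-0.391  1.    -0.044] [ 1.8300e-01 -4.2713e+01 -4.4622e+01  3.3500e-01 -1.7670e+00  1.2000e-02] [509.62 147.65 175.39] [ 1.7998e+02 -1.1000e-01  7.9500e+00]
```

servo_tool:
  fingers: [0,0,0,0,0,0,0]
  linear:
    - [0,0,-0.005]
    - [0,0,-0.012]
    - [0,0,-0.03]
    - [0,0,-0.06]
    - [0,0,-0.085]
    - [0,0,-0.09]
    - [0,0,-0.09]
  rotation:
    - [0,0,0]
    - [0,0,0]
    - [0,0,0]
    - [0,0,0]
    - [0,0,0]
    - [0,0,0]
    - [0,0,0]

```text
time: 16.05
tool_pos: [509.5, 147.8, 264.2]
tcp_rot: [-180.0, -0.1, 7.9]
ft_force: [0.1, -0.5, -1.7]
finger_gap: 25.0
grip_force: 107.8
```

```bash
cat > ang.py <<'E'
from h import *
import sys
np.save("W_side0.npy",np.load("W_side.npy"))
E
cp W_side.npy W_side0.npy; cp W_top.npy W_top0.npy
sed 's/pics\/cross.png/pics\/crossB.png/' cross.py > cross2.py; python3 cross2.py
python3 - <<'E'
import numpy as np,cv2
for n in("side0","side"):
    W=np.load(f"W_{n}.npy").astype(float);Y=W[...,0]-W[...,2];v,u=np.mgrid[:384,:384]
    B=cv2.GaussianBlur(Y,(0,0),10);print(n,"gold sum",Y[(v-170)**2+(u-170)**2<104**2].mean())
    for c in [(164,170),(168,164),(172,172),(166,176)]:
        dx=c[1]-v;dy=c[0]-u;rr=np.hypot(dx,dy)/8;th=np.arctan2(dy,dx)
        m=(rr>4.5)&(rr<10);z=[(Y[m]*np.exp(1j*k*th[m])).mean() for k in (1,2,3,4,5)]
        print(c,np.abs(z).round(1),"arm yaw",((np.degrees(np.angle(z[3]))/4+45)%90).round(1))
    print([(int(a),int(Y[(np.hypot(170-v,168-u)/8>6)&(np.hypot(170-v,168-u)/8<9.5)&(np.abs((np.degrees(np.arctan2(168-u,170-v))-a+180)%360-180)<7.5)].mean())) for a in range(0,360,15)])
# handle faces: yaw of driver from side view: column profile of red
from h import *
s=r.snapshot("side")
h=cv2.cvtColor(s["frame"],cv2.COLOR_RGB2HSV);st=r.sense()
u,v=proj(s,st["tool_pos"]+[0,0,-46]);print("px",u,v)
for row in range(int(v)-3,int(v)+4):
    print(row,[int(x) for x in s["frame"][row,int(u)-13:int(u)+14,0]])
E
```

```text
t 16.15 at [508.3 147.6 261.8] rpy [1.8e+02 1.0e-01 7.9e+00] F [-0.2 -0.  -0.6] gap 25.2
shift mm [ -3.7   2.1 -28.2]
turn [-1.000e-01  1.000e-01 -1.061e+02]
side0 gold sum 80.16132834369567
(164, 170) [2.8 0.3 2.9 9.8 1.5] arm yaw 21.1
(168, 164) [5.7 0.2 6.3 7.8 4.1] arm yaw 20.6
(172, 172) [2.1 0.7 4.7 9.  1.8] arm yaw 21.4
(166, 176) [1.3 0.4 2.1 9.8 0.8] arm yaw 21.6
[(0, 101), (15, 82), (30, 68), (45, 74), (60, 98), (75, 107), (90, 88), (105, 68), (120, 73), (135, 87), (150, 94), (165, 88), (180, 71), (195, 60), (210, 64), (225, 90), (240, 112), (255, 100), (270, 68), (285, 57), (300, 72), (315, 92), (330, 105), (345, 111)]
side gold sum 64.3942010195362
(164, 170) [8.1 9.4 2.9 5.1 2.4] arm yaw 79.6
(168, 164) [8.2 7.9 4.2 4.6 2.7] arm yaw 78.8
(172, 172) [7.4 7.4 2.2 6.7 1.9] arm yaw 79.3
(166, 176) [8.1 8.7 2.7 6.  2.3] arm yaw 80.0
[(0, 83), (15, 90), (30, 91), (45, 83), (60, 67), (75, 56), (90, 57), (105, 75), (120, 93), (135, 101), (150, 96), (165, 79), (180, 62), (195, 58), (210, 64), (225, 55), (240, 32), (255, 23), (270, 39), (285, 63), (300, 75), (315, 74), (330, 70), 
[... 242 characters left out ...]
 80, 79, 79, 80, 80, 80, 86, 98, 103, 107, 108, 109, 109, 108]
157 [103, 100, 98, 96, 97, 101, 104, 105, 106, 106, 103, 92, 83, 80, 80, 79, 79, 80, 79, 84, 97, 102, 105, 106, 108, 109, 109]
158 [104, 103, 101, 100, 98, 99, 102, 104, 104, 106, 104, 94, 85, 81, 80, 79, 80, 79, 79, 83, 94, 102, 103, 105, 106, 108, 109]
159 [104, 105, 103, 101, 99, 99, 99, 103, 106, 105, 104, 96, 85, 80, 79, 80, 80, 80, 80, 82, 90, 101, 103, 101, 103, 104, 106]
160 [108, 107, 104, 103, 101, 100, 99, 101, 103, 106, 104, 98, 88, 82, 79, 78, 79, 80, 80, 80, 85, 99, 104, 104, 102, 102, 104]
161 [107, 108, 107, 106, 103, 103, 100, 93, 98, 104, 106, 101, 90, 81, 79, 79, 80, 78, 76, 70, 74, 95, 104, 104, 102, 102, 102]
```

```bash
python3 - <<'E'
from h import *
s=r.snapshot("side");f=s["frame"].astype(int)
st=r.sense();print(st["time"])
for dz in (-30,-40,-50,-70,-100,-120):
    u,v=proj(s,st["tool_pos"]+[0,0,dz]);row=int(round(v));a=int(u)-13
    print(dz,round(u,1),row,[(int(x[0]),int(x[1])) for x in f[row,a:a+27]])
E
```

```text
16.25
-30 246.7 153 [(98, 58), (99, 58), (101, 57), (103, 60), (106, 62), (104, 58), (105, 44), (106, 31), (106, 30), (107, 29), (103, 27), (93, 29), (83, 39), (79, 53), (72, 56), (66, 49), (65, 40), (69, 34), (73, 33), (83, 37), (99, 52), (107, 62), (109, 64), (108, 63), (108, 63), (108, 63), (108, 63)]
-40 247.3 156 [(100, 58), (99, 58), (96, 56), (98, 58), (100, 58), (104, 56), (105, 38), (106, 28), (105, 27), (106, 29), (101, 30), (88, 28), (81, 28), (78, 29), (79, 30), (79, 29), (79, 29), (80, 30), (81, 31), (86, 39), (99, 55), (104, 60), (107, 61), (109, 64), (108, 63), (109, 64), (108, 64)]
-50 247.9 159 [(106, 61), (105, 61), (103, 60), (102, 59), (100, 58), (99, 56), (99, 45), (103, 33), (105, 29), (106, 28), (104, 28), (95, 28), (85, 28), (81, 30), (80, 30), (80, 28), (79, 28), (80, 30), (79, 29), (83, 36), (94, 50), (102, 58), (104, 60), (102, 59), (103, 61), (104, 61), (107, 63)]
-70 249.0 165 [(112, 64), (111, 64), (111, 66), (109, 62), (109, 63), (105, 60), (89, 52), (62, 39), (46, 31), (50, 29), (62, 29), (70, 29), (67, 29), (62, 30), (55, 30), (49, 30), (46, 31), (51, 33), (67, 41), (89, 53), (99, 59), (100, 59), (102, 59), (103, 61), (107, 62), (107, 63), (106, 62)]
-100 250.6 174 [(114, 65), (110, 63), (106, 61), (103, 59), (104, 60), (106, 60), (108, 63), (109, 63), (111, 63), (109, 62), (108, 64), (99, 65), (80, 63), (65, 55), (74, 55), (96, 58), (104, 60), (101, 58), (101, 58), (101, 59), (104, 60), (104, 61), (108, 63), (109, 63), (109, 64), (106, 62), (101, 60)]
-120 251.6 180 [(80, 45), (74, 41), (71, 40), (70, 40), (67, 38), (66, 37), (65, 37), (64, 36), (63, 36), (63, 35), (60, 36), (52, 38), (48, 37), (49, 39), (50, 37), (55, 35), (61, 37), (64, 37), (66, 37), (65, 38), (65, 38), (65, 38), (65, 39), (66, 39), (67, 39), (67, 40), (68, 40)]
```

servo_tool:
  fingers: [0,0,0,0,0,0,0,0,0,0]
  linear:
    - [0,0,0.01]
    - [0,0,0.02]
    - [0,0,0.03]
    - [0,0,0.04]
    - [0,0,0.05]
    - [0,0,0.055]
    - [0,0,0.06]
    - [0,0,0.065]
    - [0,0,0.07]
    - [0,0,0.07]
  rotation:
    - [0,0,-8]
    - [0,0,-16]
    - [0,0,-24]
    - [0,0,-32]
    - [0,0,-40]
    - [0,0,-48]
    - [0,0,-56]
    - [0,0,-64]
    - [0,0,-71]
    - [0,0,-71]

```text
time: 17.25
tool_pos: [507.6, 147.4, 191.2]
tcp_rot: [-179.8, 0.1, 79.1]
ft_force: [-0.0, 0.2, -0.4]
finger_gap: 25.1
grip_force: 107.8
```

```bash
python3 -c "
from h import *
to(508.6,147.5,178,79)"
```

```text
t 17.25 at [507.6 147.4 191.2] rpy [-1.798e+02  1.000e-01  7.910e+01] F [-0.   0.2 -0.4] gap 25.1
shift mm [ 0.3  1.  13.2]
turn [-0.2  0.1  0.1]
```

servo_tool:
  fingers: [0,0,0,0,0,0,0]
  linear:
    - [0,0.0005,0.003]
    - [0,0.0005,0.006]
    - [0,0.0005,0.009]
    - [0,0.0005,0.012]
    - [0,0.0005,0.014]
    - [0,0.0005,0.0155]
    - [0,0.0005,0.0155]
  rotation:
    - [0,0,0]
    - [0,0,0]
    - [0,0,0]
    - [0,0,0]
    - [0,0,0]
    - [0,0,0]
    - [0,0,0]

```text
time: 17.95
tool_pos: [509.3, 147.6, 177.8]
tcp_rot: [-180.0, 0.0, 78.9]
ft_force: [0.3, -0.6, -1.0]
finger_gap: 25.2
grip_force: 107.8
```

servo_tool:
  fingers: [0,0,0,0,0]
  linear:
    - [0,0,0.001]
    - [0,0,0.002]
    - [0,0,0.003]
    - [0,0,0.0035]
    - [0,0,0.0035]
  rotation:
    - [0,0,0]
    - [0,0,0]
    - [0,0,0]
    - [0,0,0]
    - [0,0,0]

```text
time: 18.45
tool_pos: [509.8, 147.7, 175.8]
tcp_rot: [179.9, -0.0, 78.9]
ft_force: [-2.7, 0.1, 7.6]
finger_gap: 25.0
grip_force: 108.9
```

servo_tool:
  fingers: [0,0,0,0,0,0]
  linear:
    - [0,0,0]
    - [0,0,0]
    - [0,0,0.0001]
    - [0,0,0.0002]
    - [0,0,0.0002]
    - [0,0,0.0002]
  rotation:
    - [0,0,5]
    - [0,0,10]
    - [0,0,14]
    - [0,0,17]
    - [0,0,20]
    - [0,0,22]

```text
time: 19.05
tool_pos: [509.8, 147.8, 175.6]
tcp_rot: [180.0, -0.1, 56.8]
ft_force: [-3.0, 0.6, 6.8]
finger_gap: 25.0
grip_force: 108.8
```

```bash
python3 -c "
from h import *
to(508.6,147.5,178,79)
for i in range(3):
    st=r.sense();print(st['wrist_torque'].round(3),st['joint_efforts'][5].round(3)); r.snapshot('side')"
```

```text
t 19.05 at [509.8 147.8 175.6] rpy [ 1.80e+02 -1.00e-01  5.68e+01] F [-3.   0.6  6.8] gap 25.0
shift mm [-0.9 -0.8 -2.4]
turn [  0.1  -0.1 -22.2]
[0.016 0.815 0.104] -0.375
[-0.042  0.726  0.031] -0.267
[-0.007  0.799  0.017] 0.666
```

Small further turns, watching the torque.

servo_tool:
  fingers: [0,0,0,0]
  linear:
    - [0,0,0.0001]
    - [0,0,0.0001]
    - [0,0,0.0001]
    - [0,0,0.0001]
  rotation:
    - [0,0,3]
    - [0,0,6]
    - [0,0,8]
    - [0,0,8]

```text
time: 19.6
tool_pos: [509.5, 147.7, 175.5]
tcp_rot: [180.0, -0.0, 48.9]
ft_force: [-4.6, -0.1, 9.1]
finger_gap: 25.1
grip_force: 108.9
```

```bash
python3 -c "
from h import *
to(508.6,147.5,178,79)
for i in range(3):
    st=r.sense();print(st['wrist_torque'].round(3)); r.snapshot('side')"
```

```text
t 19.6 at [509.5 147.7 175.5] rpy [180.   -0.   48.9] F [-4.6 -0.1  9.1] gap 25.1
shift mm [-0.7 -0.5 -2.5]
turn [  0.   -0.  -30.1]
[-0.121  1.178  0.119]
[-0.172  1.16   0.067]
[-0.114  1.128  0.043]
```

servo_tool:
  fingers: [0,0,0,0]
  linear:
    - [0,0,0.0001]
    - [0,0,0.0001]
    - [0,0,0.0001]
    - [0,0,0.0001]
  rotation:
    - [0,0,3]
    - [0,0,6]
    - [0,0,8]
    - [0,0,8]

```text
time: 20.15
tool_pos: [509.4, 147.7, 175.4]
tcp_rot: [180.0, -0.0, 40.9]
ft_force: [-4.1, -0.8, 8.3]
finger_gap: 25.0
grip_force: 109.0
```

```bash
python3 -c "
from h import *
to(508.6,147.5,178,79)
for i in range(3):
    st=r.sense();print(st['wrist_torque'].round(3)); r.snapshot('side')"
```

```text
t 20.15 at [509.4 147.7 175.4] rpy [180.   -0.   40.9] F [-4.1 -0.8  8.3] gap 25.0
shift mm [-0.7 -0.4 -2.6]
turn [  0.   -0.  -38.1]
[-0.266  1.313  0.186]
[-0.207  1.358  0.224]
[-0.214  1.264  0.292]
```

servo_tool:
  fingers: [0,0,0,0,0,0,0,0]
  linear:
    - [0,0,0]
    - [0,0,-0.004]
    - [0,0,-0.012]
    - [0,0,-0.03]
    - [0,0,-0.06]
    - [0,0,-0.09]
    - [0,0,-0.115]
    - [0,0,-0.12]
  rotation:
    - [0,0,-4]
    - [0,0,-4]
    - [0,0,-4]
    - [0,0,-8]
    - [0,0,-16]
    - [0,0,-24]
    - [0,0,-32]
    - [0,0,-40]

```text
time: 21.1
tool_pos: [511.1, 148.0, 299.1]
tcp_rot: [179.6, -0.1, 81.2]
ft_force: [-0.3, -1.3, -0.8]
finger_gap: 24.6
grip_force: 110.4
```

```bash
python3 -c "
from h import *
to(520,-242.3,290,94)"
```

```text
t 21.1 at [511.1 148.  299.1] rpy [ 1.796e+02 -1.000e-01  8.120e+01] F [-0.3 -1.3 -0.8] gap 24.6
shift mm [-384.4   68.3    8.6]
turn [  0.4  -0.1 -12.8]
```

servo_tool:
  fingers: [0,0,0,0,0,0,0,0,0,0]
  linear:
    - [-0.015,0.003,0]
    - [-0.05,0.009,0]
    - [-0.095,0.017,0]
    - [-0.14,0.025,0]
    - [-0.185,0.033,0]
    - [-0.23,0.041,0]
    - [-0.275,0.049,0]
    - [-0.32,0.057,0]
    - [-0.36,0.064,0]
    - [-0.384,0.068,0]
  rotation:
    - [0,0,-3]
    - [0,0,-6]
    - [0,0,-9]
    - [0,0,-13]
    - [0,0,-13]
    - [0,0,-13]
    - [0,0,-13]
    - [0,0,-13]
    - [0,0,-13]
    - [0,0,-13]

```text
time: 22.1
tool_pos: [515.8, -245.5, 294.6]
tcp_rot: [180.0, 0.1, 93.8]
ft_force: [1.0, 0.7, -1.1]
finger_gap: 24.7
grip_force: 110.4
```

servo_tool:
  fingers: [0,0,0,0,0]
  linear:
    - [0,0,0.02]
    - [0,0,0.05]
    - [0,0,0.07]
    - [0,0,0.08]
    - [0,0,0.08]
  rotation:
    - [0,0,0]
    - [0,0,0]
    - [0,0,0]
    - [0,0,0]
    - [0,0,0]

```text
time: 22.6
tool_pos: [515.5, -241.9, 212.8]
tcp_rot: [-179.9, -0.1, 93.9]
ft_force: [-0.1, 0.1, -1.8]
finger_gap: 24.7
grip_force: 110.4
```

```bash
python3 - <<'E'
from h import *
s=r.snapshot("side")
to(520,-242.3,134,94)
# check hole: dark pixels on stand top vs expected point
st=r.sense()
print("tip px",proj(s,st["tool_pos"]-[0,0,123.4]),"hole px",proj(s,[517.3,-241.8,70]),proj(s,[521,-242.5,70]))
u0,v0=[int(x) for x in proj(s,[519,-242,70])]
g=cv2.cvtColor(s["frame"],cv2.COLOR_RGB2GRAY)
for v in range(v0-8,v0+9): print(v,[int(x) for x in g[v,u0-12:u0+13]])
print(u0-12)
E
```

```text
t 22.65 at [ 516.2 -242.2  214.4] rpy [-180.    -0.    93.9] F [-0.3  0.2 -0.9] gap 25.0
shift mm [-0.3  3.8 80.4]
turn [-0.  -0.  -0.1]
tip px [352.920822   291.64322725] hole px [352.65795445 296.03595176] [354.11058122 295.32324849]
287 [159, 157, 154, 151, 148, 146, 146, 144, 141, 120, 92, 74, 63, 93, 144, 156, 153, 148, 143, 141, 138, 130, 112, 90, 77]
288 [154, 151, 150, 148, 147, 146, 145, 145, 131, 99, 82, 70, 59, 84, 141, 156, 156, 151, 147, 145, 141, 139, 133, 118, 94]
289 [145, 145, 147, 146, 144, 146, 147, 144, 122, 83, 75, 70, 58, 79, 134, 154, 157, 156, 153, 148, 145, 143, 141, 137, 124]
290 [140, 138, 141, 144, 146, 147, 146, 143, 126, 83, 72, 67, 56, 75, 123, 144, 153, 156, 156, 153, 149, 145, 144, 143, 138]
291 [141, 137, 133, 140, 146, 145, 144, 144, 131, 83, 60, 55, 51, 67, 105, 128, 143, 151, 156, 156, 153, 150, 146, 143, 142]
292 [141, 139, 132, 135, 142, 143, 142, 142, 126, 75, 48, 43, 45, 60, 93, 110, 124, 141, 152, 156, 156, 154, 151, 148, 144]
293 [142, 141, 138, 135, 137, 140, 143, 132, 103, 63, 46, 51, 54, 64, 94, 102, 109, 125, 142, 152, 156, 156, 154, 152
[... 576 characters left out ...]
107, 123, 141, 151, 156, 157, 157, 154, 151, 150]
299 [152, 155, 157, 155, 153, 146, 145, 141, 141, 136, 120, 99, 96, 99, 108, 123, 140, 152, 156, 159, 159, 156, 154, 153, 150]
300 [139, 151, 156, 157, 155, 153, 148, 145, 142, 141, 138, 126, 113, 111, 129, 143, 153, 156, 158, 158, 156, 154, 155, 156, 152]
301 [120, 140, 149, 154, 156, 155, 152, 147, 145, 143, 142, 139, 129, 128, 142, 153, 158, 158, 157, 155, 154, 156, 157, 158, 154]
302 [104, 119, 134, 146, 153, 156, 155, 152, 149, 145, 143, 141, 136, 137, 143, 153, 159, 158, 156, 154, 154, 159, 157, 155, 152]
303 [101, 103, 116, 131, 145, 153, 156, 156, 153, 150, 145, 143, 140, 139, 139, 150, 154, 155, 154, 155, 158, 157, 155, 151, 150]
341
```

servo_tool:
  fingers: [0,0,0,0,0,0,0,0,0]
  linear:
    - [0,0.0048,0]
    - [0,0.0048,0.008]
    - [0,0.0048,0.018]
    - [0,0.0048,0.024]
    - [0,0.0048,0.03]
    - [0,0.0048,0.036]
    - [0,0.0048,0.042]
    - [0,0.0048,0.045]
    - [0,0.0048,0.045]
  rotation:
    - [0,0,0]
    - [0,0,0]
    - [0,0,0]
    - [0,0,0]
    - [0,0,0]
    - [0,0,0]
    - [0,0,0]
    - [0,0,0]
    - [0,0,0]

```text
time: 23.55
tool_pos: [520.6, -241.8, 168.4]
tcp_rot: [-180.0, -0.0, 93.9]
ft_force: [0.7, 0.4, -1.2]
finger_gap: 24.5
grip_force: 110.4
```

Tip is at about 45 mm, inside the hole without contact. Lower until the collar rests.

servo_tool:
  fingers: [0,0,0,0,0,0,0]
  linear:
    - [0,0,0.01]
    - [0,0,0.02]
    - [0,0,0.028]
    - [0,0,0.032]
    - [0,0,0.034]
    - [0,0,0.035]
    - [0,0,0.035]
  rotation:
    - [0,0,0]
    - [0,0,0]
    - [0,0,0]
    - [0,0,0]
    - [0,0,0]
    - [0,0,0]
    - [0,0,0]

```text
time: 24.25
tool_pos: [521.1, -242.1, 134.5]
tcp_rot: [180.0, 0.0, 93.9]
ft_force: [-0.6, -0.6, -1.6]
finger_gap: 24.5
grip_force: 110.3
```

servo_tool:
  fingers: [0,0,0,0.06,0.06,0.06,0.06]
  linear:
    - [0,0,0.001]
    - [0,0,0.0015]
    - [0,0,0.0015]
    - [0,0,0.0015]
    - [0,0,0.0015]
    - [0,0,0.0015]
    - [0,0,0.0015]
  rotation:
    - [0,0,0]
    - [0,0,0]
    - [0,0,0]
    - [0,0,0]
    - [0,0,0]
    - [0,0,0]
    - [0,0,0]

```text
time: 24.95
tool_pos: [520.9, -242.0, 132.4]
tcp_rot: [-180.0, -0.0, 93.9]
ft_force: [-0.8, -0.6, 0.0]
finger_gap: 60.0
grip_force: 0.0
```

servo_tool:
  fingers: [0.06,0.06,0.06,0.06,0.06,0.06,0.06,0.06,0.06]
  linear:
    - [0,0,-0.01]
    - [0,0,-0.03]
    - [0,0,-0.06]
    - [0,0,-0.1]
    - [0,0,-0.14]
    - [0,0,-0.16]
    - [0.02,0,-0.16]
    - [0.06,0,-0.16]
    - [0.09,0,-0.16]
  rotation:
    - [0,0,0]
    - [0,0,0]
    - [0,0,0]
    - [0,0,0]
    - [0,0,0]
    - [0,0,0]
    - [0,0,0]
    - [0,0,0]
    - [0,0,0]

```text
time: 25.85
tool_pos: [514.0, -150.1, 292.0]
tcp_rot: [-180.0, -0.1, 93.9]
ft_force: [-0.3, 0.3, -0.2]
finger_gap: 59.8
grip_force: 0.0
```

```bash
python3 - <<'E'
from h import *
t=r.snapshot("top");s=r.snapshot("side");to(0,0,0)
f=s["frame"];h=cv2.cvtColor(f,cv2.COLOR_RGB2HSV);m=((h[...,0]<7)|(h[...,0]>173))&(h[...,1]>190)&(h[...,2]>60)
v,u=np.nonzero(m[255:310,338:370]);print("red side",len(u),u.min()+338,u.max()+338,v.min()+255,v.max()+255,"(before 348 363 269 298)")
print("expected collar px",proj(s,[521,-242,76]),"top px",proj(s,[521,-242,155]))
# cross on cover, unobstructed side view
M=np.array(s["camera_from_world"]);g=np.arange(-24,24,1/8);X,Y=np.meshgrid(505+g,145+g,indexing="ij")
for n,S in(("side",s),("top",t)):
    M=np.array(S["camera_from_world"]);p=np.stack([X,Y,np.full_like(X,58)],-1)@M[:3,:3].T+M[:3,3]
    W=cv2.remap(S["frame"],(S["cx"]-S["fx"]*p[...,0]/p[...,2]).astype(np.float32),(S["cy"]+S["fy"]*p[...,1]/p[...,2]).astype(np.float32),2)[::-1,::-1].astype(float)
    Yg=W[...,0]-W[...,2];v,u=np.mgrid[:384,:384]
    for c in [(164,165),(175,180),(170,172)]:
        dx=c[1]-v;dy=c[0]-u;rr=np.hypot(dx,dy)/8;th=np.arctan2(dy,dx);k=(rr>5)&(rr<10)
        z=(Yg[k]*np.exp(4j*th[k])).mean();print(n,c,abs(z).round(1),"arm yaw",((np.degrees(np.angle(z))/4+45)%90).round(1))
E
```

```text
t 25.95 at [ 514.2 -148.2  292.1] rpy [-1.80e+02 -1.00e-01  9.41e+01] F [-0.7 -0.6  1.4] gap 60.1
shift mm [ 184.4 -502.   292.7]
red side 333 348 363 269 299 (before 348 363 269 298)
expected collar px [354.11221459 293.80289599] top px [356.26483961 274.49609873]
side (164, 165) 9.4 arm yaw 68.9
side (175, 180) 6.7 arm yaw 66.7
side (170, 172) 8.5 arm yaw 68.5
top (164, 165) 3.0 arm yaw 73.0
top (175, 180) 4.7 arm yaw 73.0
top (170, 172) 4.1 arm yaw 72.9
```

```bash
python3 -c "
from bench import r
print(r.hand_in())"
```

```text
the job is handed in; nothing more can be done
None
```

I shut the cover, drove the screw clockwise to its stop with the red driver and hung the driver back in its hole, then handed the job in; the hand-in returned no verdict. On the first drive the bit seems to have slipped out of the cross at the stop, so I seated it again and turned until the torque rose against the stop. The final camera check agrees, showing the cross at about 70° (home is about 72°) and the driver back where it started.

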